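Refit the glass front of a spice bin

ROBOT

A 6-joint arm with a two-finger parallel gripper is mounted at the origin on the work surface. World frame = base frame: x ahead of the robot, y to its left, z up, the work surface at z = 0. Lengths are in m, angles in rad, forces in N, time in s.
With the tool pointing down it reaches from about 0.35 to 0.975 m from the base axis. Payload 4.9 kg.
Tool frame: the origin (TCP) lies between the finger pads; the fingertips stand 22 mm ahead of it and the grasp point (between the pads) lies 3 mm ahead of it; z points along the fingers, y is the line along which they close (so a half turn about z gives the same grasp; the last joint's range is limited). The gripper opens to 85 mm and grips with 20 to 120 N. Pads are 22 mm wide; open, the fingers measure 114 mm over their backs; the gripper's body (76 mm by 85 mm) begins 54 mm behind the grasp point. The pads swing forward as they close: fully open they stand 13 mm farther back than shut.
Start: joints at [1.154, 0.053, 1.613, -0, 1.476, -0.119], TCP at [0.183, 0.597, 0.253] pointing down, gripper open.
Joint ranges: [-3.01, 3.01], [-1.01, 2.22], [0.06, 2.58], [-1.02, 4.17], [0.09, 2.62], [-3.14, 3.14]. Speed limits (rad/s): [2.57, 2.57, 3.14, 3.14, 3.14, 3.14].

INTERFACE

Orientations are given as a unit quaternion [w, x, y, z].
In Python, from plant import state, grab_frame, get_calibration, job_done, recognise, regions_of gives the robot as it stands.
- The arm moves only by the tool apply_moves, never from a script. Its argument "targets" is a list of rows, each an object with "translation": the shift along the tool's x, y, z normalised to -1 to 1, where 1 is 100 mm, a list of three; "twist": the turn about the tool's z normalised to -1 to 1, where 1 is 0.1 rad; "hand": the opening, from 0 (shut) to 1 (fully open). A call has 1 to 8 rows; each row shifts and turns the commanded pose from where the row before left it, along the tool's axes as they then stand; what a row does not reach is not made up. A row lasts 1/10 s, in which the tool goes at most 50 mm and 8.59 degrees, less where a joint would pass 70% of its speed; a pose out of reach is approached as far as the arm can. A call with a number of a shift or a turn outside -1 to 1 is refused whole. A call with a gripper value outside its range is refused whole. The fingers move at their own pace and stop on an object; the grip force is fixed at half the most. Time passes only in rows, so rows that do not move let the fingers close. It gives the time, the measured TCP pose, the force, the opening and the grip force at its end, in the units of the state.
- state(): the state, without advancing time (a new reading comes with each control period).
- grab_frame(name): name is "scene" or "top" or "wrist"; returns the picture (384x512x3 uint8, red, green, blue); there is no depth.
- get_calibration(name): a dict with "camera_matrix" (3x3 intrinsics, pixels), "pose" (4x4, takes a point from camera to world coordinates). Camera axes: x right, y up, looking along -z (the intrinsics and any distortion apply to the point x, -y, -z); pixel columns grow to the right and rows downward; lengths in m; the calibration is good to about 2 mm. A picture is of the moment at which its call begins: read the wrist's pose just before it. get_calibration takes no time and is no camera call; for the wrist camera it gives the pose at the moment of the call.
- job_done(): hands the job in; it is judged then, once.
Trained networks look in the newest picture that a camera, given by its name, has taken for a name from the list of things; names that differ only in an ending like _2 or _b are one class to them, and where a whole thing is asked for, a point or a joint stands for the part that bears it (a point fixed in the world has none). Each returns a list of dicts, best first, with "score" (0 to 1); they miss things now and then, are a little off and sometimes report something else, mostly with a low value. They report only what shows in the picture. A call takes as long as a camera call. They do not tell look-alikes from the thing itself.
- recognise(camera, query): "point" ([x, y, z] in m, in world coordinates, good to about 4 mm: the middle of the surface that is visible of it).
- regions_of(camera, query): "pixels" (384x512 bool, what is visible of it).
The state is a dict: "time": time; "joint_pos": joint angles; "joint_vel": joint speeds; "joint_efforts": joint torques, N m; "tool_pos": TCP position; "tool_rot": TCP orientation; "contact_force": force on the tool from outside, world axes, zero at the start; "ft_torque": the same for the moment, N m; "gripper_width": opening from 0.0 (shut) to 1.0 (fully open); "grasp_force": force on a finger pad.
Only numpy, scipy, OpenCV 4.12 (cv2) and the standard library are available. Lean on these libraries where they do the work, as an engineer would, in place of code of your own. Each camera call takes 0.05 s, during which the arm holds its last target. There are 200 camera calls.

TASK

The glass front of the empty, tipped-out spice bin has been washed and stands in the drying rack. Take the wider of the two panes by its wooden rail, enter its foot into the two side grooves of the tipped tub from their open upper end and guide it down, without forcing or dropping it, until it is fully home on the sill; then let go. Leave the narrower pane in the rack, and the jar and scoop where they are.

Things in the scene. Friction and masses are not known exactly. Their poses are not given: they have to be found in the camera images.
- bin: the empty tip-out bin: a fixed wooden carcass 216 mm wide, 130 mm high, 182 mm deep, and in it a tub (rear up to 200 mm high) that turns about the sill line and was left tipped forward (-x, to the robot). Its stiff stay holds it anywhere from 25 to 35 degrees off upright: this angle is not reported; see or feel it. Origin on the counter under the sill's middle; x to the rear, y left
- sill (a point): middle of the sill, on the tub's turning line, 32 mm over the counter; axes as the bin's (upright). The pane's foot must rest here. A straight groove at each side runs from here up the tipped tub, open only at its upper end: 8 mm wide, centred on the turning line, 10 mm deep, floors at y = +-82 mm. Cheek and outer (front) lip end 115 mm up it, the inner bead 100 mm up; ends square
- wide_pane: the bin's glass front, 160 mm wide (y), 120 mm high (z), 6 mm thick (x), aluminium edging; on top a wooden lift rail 110 mm long, 12 mm thick, 22 mm high (z 120 to 142 mm); 240 to 420 g. Front and back alike. Origin: middle of its foot edge; z towards the rail, x square to the glass. Starts upright and loose in the rack
- narrow_pane: the front of another bin: like the wide pane and as high, but only 115 mm wide with a rail 65 mm long, in the other place of the same rack; to be left there
- rack: wooden drying rack, fixed: two rails 190 mm long (x), 18 mm high, 90 mm apart, with 8 mm dowels up to 80 mm above the counter that hold one pane upright at x = -40 mm and one at x = +40 mm, the panes' width along y, 2 mm of play to either side. Panes stand on the rails, 18 mm above the counter. Origin: centre of its underside
- jar: a jar of 72 mm diameter and 110 mm height, standing on the counter; origin at the centre of its base
- scoop: an aluminium scoop, 175 mm long and 35 mm high, lying on the counter; origin under the back of its blade, x towards its lip
Things that resemble listed ones, but are neither listed nor needed, are in the scene too. What is shaped like the narrow_pane but orange or yellow is not meant.

How it is judged:
By the outcome, as a careful person would: the job done as asked, in the order asked, and still so for the second after the job is handed in, with the robot touching nothing.
It also fails if it takes over 61 s, if anything falls off the work surface, if the arm or the gripper's body presses on something with over 40 N, if the wrist force passes 120 N, or if a joint passes its speed limit or range.

## Working session

There is one attempt and no reset: what is moved stays moved. The work goes in short steps, Python scripts to look and compute and a tool call to move; the robot and the scene stay as the last step left them, time stands still between calls to the robot, and variables do not carry over. Pictures are saved under pics/ and viewed, at most 10 in all, crops included, and the job is handed in when it is done.

Besides the shell and the picture viewer there is one more tool, called after "Call:" as name([rows], argument=value, ...), one row to a line, values as JSON. apply_moves: Moves the arm, as the interface text tells. Its arguments: {"type":"object","properties":{"targets":{"type":"array"}},"required":["targets"]}

```bash
mkdir -p pics; ls
python3 - <<'E'
from plant import *
import cv2,numpy as np
s=state();print({k:np.round(v,3) for k,v in s.items()})
ims=[]
for c in("scene","top"):
    im=grab_frame(c);ims.append(im)
    K=get_calibration(c);print(c,np.round(K["camera_matrix"],1).tolist(),np.round(K["pose"],3).tolist())
    cv2.imwrite(f"pics/{c}0.png",cv2.resize(im[:,:,::-1],(800,600),interpolation=cv2.INTER_CUBIC))
    for q in("bin","wide_pane","narrow_pane","rack","jar","scoop"):
        print(c,q,[(np.round(r["point"],3).tolist(),round(r["score"],2)) for r in recognise(c,q)][:4])
E
```

```text
pics
{'time': np.float64(0.0), 'joint_pos': array([ 1.154,  0.053,  1.614,  0.   ,  1.476, -0.119]), 'joint_vel': array([-0.   ,  0.003, -0.001, -0.001, -0.   ,  0.002]), 'joint_efforts': array([ 0.0000e+00, -3.9368e+01, -3.7017e+01, -0.0000e+00,  7.0000e-03,
        0.0000e+00]), 'tool_pos': array([0.183, 0.597, 0.252]), 'tool_rot': array([-0.   ,  0.148,  0.989, -0.001]), 'contact_force': array([ 0.236,  0.327, -0.659]), 'ft_torque': array([-0.011,  0.056, -0.078]), 'grasp_force': np.float64(0.0), 'gripper_width': np.float64(1.002)}
scene [[470.4, 0.0, 257.7], [0.0, 470.4, 189.4], [0.0, 0.0, 1.0]] [[0.921, -0.345, 0.183, 0.734], [0.39, 0.798, -0.459, -0.614], [0.013, 0.494, 0.869, 0.988], [0.0, 0.0, 0.0, 1.0]]
scene bin [([0.645, 0.145, 0.109], 0.76)]
scene wide_pane [([0.64, -0.186, 0.161], 0.72)]
scene narrow_pane [([0.411, -0.256, 0.075], 0.91), ([0.559, -0.18, 0.116], 0.82), ([0.706, -0.328, 0.085], 0.62)]
scene rack [([0.601, -0.175, 0.018], 0.72)]
scene jar [([0.537, -0.475, 0.108], 0.97)]
scene scoop [([0.444, 0.052, 0.009], 0.96)]
top [[432.5, 0.0, 251.8], [0.0, 432.5, 189.6], [0.0, 0.0, 1.0]] [[-0.026, 0.989, -0.149, 0.371], [-0.999, -0.023, 0.022, -0.125], [0.019, 0.149, 0.989, 1.222], [0.0, 0.0, 0.0, 1.0]]
top bin [([0.635, 0.182, 0.095], 0.8)]
top wide_pane [([0.637, -0.158, 0.108], 0.8)]
top narrow_pane [([0.55, -0.165, 0.116], 0.89), ([0.703, -0.322, 0.084], 0.75), ([0.413, -0.25, 0.118], 0.65)]
top rack [([0.554, -0.147, 0.018], 0.71)]
top jar [([0.518, -0.456, 0.112], 0.67)]
top scoop []
```

View pics/scene0.png

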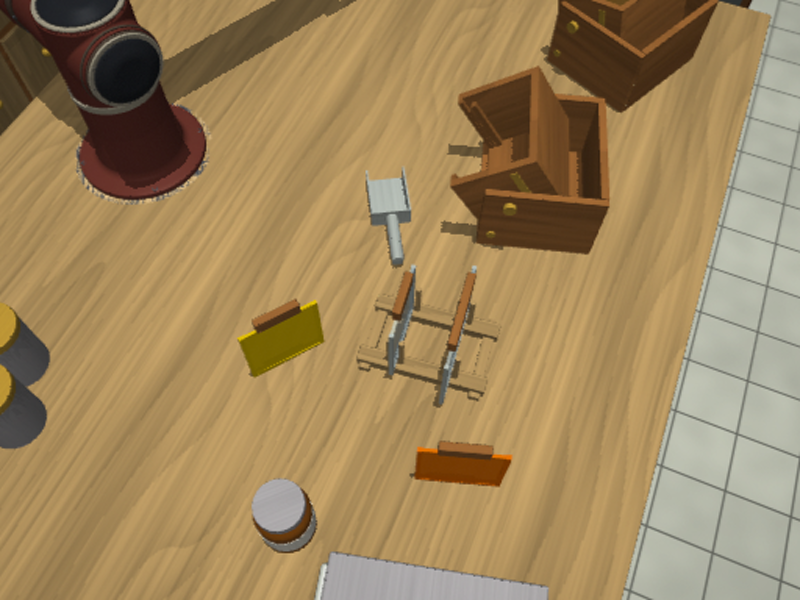

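View pics/top0.png

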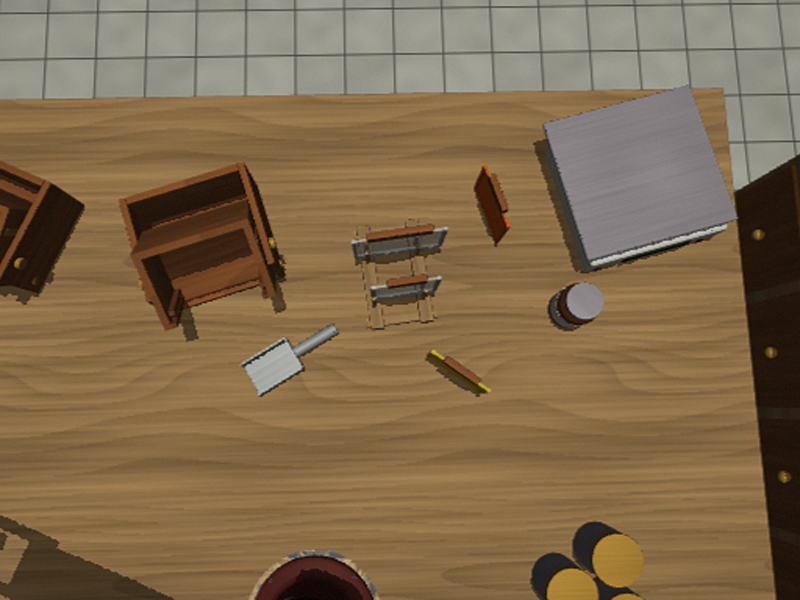

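The scene view shows the rack with the narrow pane (near, about px 400,310) and the wide pane (far, about px 460,320). The tipped bin is at px 530,170, opening toward the robot, and the top view shows it yawed by about 15°. Rows can't tilt the tool directly, so I'll first check in free space what happens to the orientation at the edge of reach.

Call:
apply_moves([
  {"translation": [0,0.4,-0.3],"twist": 0,"hand": 1},
  {"translation": [0,0.4,-0.3],"twist": 0,"hand": 1},
  {"translation": [0,0.4,-0.3],"twist": 0,"hand": 1},
  {"translation": [0,0.4,-0.3],"twist": 0,"hand": 1},
  {"translation": [0,0.4,-0.3],"twist": 0,"hand": 1},
  {"translation": [0,0.4,-0.3],"twist": 0,"hand": 1},
  {"translation": [0,0.4,-0.3],"twist": 0,"hand": 1},
  {"translation": [0,0.4,-0.3],"twist": 0,"hand": 1},
])

```text
time: 1.5
tool_pos: [0.2682, 0.8722, 0.4706]
tool_rot: [0.001, 0.148, 0.989, 0.004]
contact_force: [0.1, 1.8, 0.9]
gripper_width: 0.999
grasp_force: 0.0
```

Call:
apply_moves([
  {"translation": [0,0.5,0],"twist": 0,"hand": 1},
  {"translation": [0,0.5,0],"twist": 0,"hand": 1},
  {"translation": [0,0.5,0],"twist": 0,"hand": 1},
  {"translation": [0,0.5,0],"twist": 0,"hand": 1},
])

```text
time: 1.9
tool_pos: [0.2868, 0.9329, 0.4093]
tool_rot: [0.008, 0.148, 0.988, 0.052]
contact_force: [0.3, -0.1, 1.2]
gripper_width: 0.993
grasp_force: 0.0
```

The tilt does change at the edge of reach: about 6°, leaning outward, which is the direction I need. I'll see whether it grows and whether it stays after I come back in.

Call:
apply_moves([
  {"translation": [0,0.5,0],"twist": 0,"hand": 1},
  {"translation": [0,0.5,0],"twist": 0,"hand": 1},
  {"translation": [0,0.5,0],"twist": 0,"hand": 1},
  {"translation": [0,0.5,0],"twist": 0,"hand": 1},
])

```text
time: 2.3
tool_pos: [0.3002, 0.9768, 0.3772]
tool_rot: [0.017, 0.147, 0.983, 0.11]
contact_force: [0.0, -0.5, 0.6]
gripper_width: 1.002
grasp_force: 0.0
```

Call:
apply_moves([
  {"translation": [0,-0.5,0],"twist": 0,"hand": 1},
  {"translation": [0,-0.5,0],"twist": 0,"hand": 1},
  {"translation": [0,-0.5,0],"twist": 0,"hand": 1},
  {"translation": [0,-0.5,0],"twist": 0,"hand": 1},
])

```text
time: 2.7
tool_pos: [0.2603, 0.8435, 0.3501]
tool_rot: [0.017, 0.147, 0.983, 0.111]
contact_force: [0.4, 1.3, 1.1]
gripper_width: 0.998
grasp_force: 0.0
```

The tilt accumulates at the reach limit and stays when I come back in. So I can set the pane's lean by pushing outward along the bin's bearing. First I'll undo this tilt by pushing inward at the inner reach limit.

Call:
apply_moves([
  {"translation": [0,-0.48,-0.12],"twist": 0,"hand": 1},
  {"translation": [0,-0.48,-0.12],"twist": 0,"hand": 1},
  {"translation": [0,-0.48,-0.12],"twist": 0,"hand": 1},
  {"translation": [0,-0.48,-0.12],"twist": 0,"hand": 1},
  {"translation": [0,-0.48,-0.12],"twist": 0,"hand": 1},
  {"translation": [0,-0.48,-0.12],"twist": 0,"hand": 1},
  {"translation": [0,-0.48,-0.12],"twist": 0,"hand": 1},
  {"translation": [0,-0.48,-0.12],"twist": 0,"hand": 1},
])

```text
time: 3.5
tool_pos: [0.1438, 0.4646, 0.3591]
tool_rot: [0.017, 0.147, 0.983, 0.111]
contact_force: [-0.5, -0.3, 1.4]
gripper_width: 1.0
grasp_force: 0.0
```

Call:
apply_moves([
  {"translation": [0,-0.48,-0.1],"twist": 0,"hand": 1},
  {"translation": [0,-0.48,-0.1],"twist": 0,"hand": 1},
  {"translation": [0,-0.48,-0.1],"twist": 0,"hand": 1},
  {"translation": [0,-0.48,-0.1],"twist": 0,"hand": 1},
])

```text
time: 3.9
tool_pos: [0.0897, 0.2894, 0.3579]
tool_rot: [0.015, 0.147, 0.984, 0.103]
contact_force: [-41.3, -78.4, 8.0]
gripper_width: 0.999
grasp_force: 0.0
```

Run:
```python
from plant import *
import numpy as np
s=state()
for k in("joint_pos","joint_vel","contact_force","tool_pos"):print(k,np.round(s[k],3))
```

```text
joint_pos [ 0.966 -1.012  2.189  0.065  1.766 -0.289]
joint_vel [-0.383 -0.055  0.031  0.323  0.209 -0.314]
contact_force [-41.326 -78.446   7.994]
tool_pos [0.09  0.289 0.358]
```

Call:
apply_moves([
  {"translation": [0,-0.1,0],"twist": 0,"hand": 1},
  {"translation": [0,-0.1,0],"twist": 0,"hand": 1},
])

```text
time: 4.1
tool_pos: [0.0901, 0.2882, 0.358]
tool_rot: [0.015, 0.148, 0.984, 0.1]
contact_force: [0.3, -0.1, 0.8]
gripper_width: 1.003
grasp_force: 0.0
```

Call:
apply_moves([
  {"translation": [0,-0.3,0.1],"twist": 0,"hand": 1},
  {"translation": [0,-0.3,0.1],"twist": 0,"hand": 1},
  {"translation": [0,-0.3,0.1],"twist": 0,"hand": 1},
])

```text
time: 4.4
tool_pos: [0.0878, 0.2801, 0.3263]
tool_rot: [0.011, 0.148, 0.986, 0.072]
contact_force: [-0.4, -0.4, 0.6]
gripper_width: 1.0
grasp_force: 0.0
```

Run:
```python
from plant import *
import numpy as np
s=state()
for k in("joint_pos","joint_vel","contact_force","tool_pos"):print(k,np.round(s[k],4))
```

```text
joint_pos [ 0.9717 -1.0103  2.2358  0.0446  1.7765 -0.2898]
joint_vel [ 0.0111  0.0027  0.1631 -0.0565  0.0232 -0.006 ]
contact_force [-0.4203 -0.4044  0.6416]
tool_pos [0.0878 0.2801 0.3263]
```

Call:
apply_moves([
  {"translation": [0,-0.3,0.1],"twist": 0,"hand": 1},
  {"translation": [0,-0.3,0.1],"twist": 0,"hand": 1},
  {"translation": [0,-0.3,0.1],"twist": 0,"hand": 1},
  {"translation": [0,-0.3,0.1],"twist": 0,"hand": 1},
  {"translation": [0,-0.3,0.1],"twist": 0,"hand": 1},
])

```text
time: 4.9
tool_pos: [0.0844, 0.2634, 0.2778]
tool_rot: [0.003, 0.148, 0.989, 0.026]
contact_force: [0.2, 0.4, 0.8]
gripper_width: 0.998
grasp_force: 0.0
```

Call:
apply_moves([
  {"translation": [0,-0.3,0.1],"twist": 0,"hand": 1},
  {"translation": [0,-0.3,0.1],"twist": 0,"hand": 1},
  {"translation": [0,-0.27,0.1],"twist": 0,"hand": 1},
])

```text
time: 5.2
tool_pos: [0.0823, 0.2521, 0.251]
tool_rot: [-0.001, 0.148, 0.989, -0.0]
contact_force: [0.9, -0.3, -0.4]
gripper_width: 1.005
grasp_force: 0.0
```

Run:
```python
from plant import *
import numpy as np
s=state()
for k in("joint_pos","joint_vel","tool_pos","tool_rot"):print(k,np.round(s[k],4))
```

```text
joint_pos [ 9.6920e-01 -1.0099e+00  2.3543e+00  2.3000e-03  1.7985e+00 -3.0350e-01]
joint_vel [-0.0123 -0.0011  0.1427 -0.0487  0.018  -0.024 ]
tool_pos [0.0823 0.2521 0.251 ]
tool_rot [-1.300e-03  1.482e-01  9.890e-01 -1.000e-04]
```

```bash
cat > h.py <<'E'
from plant import *
import numpy as np, cv2, json
from scipy.spatial.transform import Rotation as R
def pose():
    s=state(); q=s["tool_rot"]; return np.array(s["tool_pos"]),R.from_quat([q[1],q[2],q[3],q[0]])
def plan(p1,bearing=None,step=.045,hand=1,p0=None,R0=None):
    p,r=pose()
    if p0 is not None:p=np.array(p0)
    if R0 is not None:r=R0
    yv=r.as_matrix()[:,1]; tw=0
    if bearing is not None:
        t=np.array([np.cos(bearing),np.sin(bearing),0]); l=r.inv().apply(t); tw=np.arctan2(-l[0],l[1])
        if abs(tw)>np.pi/2: tw-=np.sign(tw)*np.pi
    d=np.array(p1)-p
    n=int(max(np.ceil(np.linalg.norm(d)/step),np.ceil(abs(tw)/.099),1))
    w=np.ones(n)/n
    out=[]
    for i in range(n):
        out.append({"translation":np.round(r.inv().apply(d*w[i])*10,3).tolist(),"twist":round(tw*w[i]*10,3),"hand":hand})
        r=r*R.from_rotvec([0,0,tw*w[i]])
    for k in range(0,n,8): print(json.dumps(out[k:k+8]))
    print(n,"rows",round(tw,3))
def save(im,name,box=None):
    if box: im=im[box[1]:box[3],box[0]:box[2]]
    f=min(800/im.shape[1],600/im.shape[0]); cv2.imwrite("pics/"+name,cv2.resize(im[:,:,::-1],None,fx=f,fy=f,interpolation=cv2.INTER_CUBIC))
def proj(c,P):
    K=np.array(c["camera_matrix"]);T=np.linalg.inv(np.array(c["pose"]));P=np.atleast_2d(P)
    q=P@T[:3,:3].T+T[:3,3];q=q*[1,-1,-1];u=q@K.T;return u[:,:2]/u[:,2:]
def unproj(c,uv,z):
    K=np.array(c["camera_matrix"]);T=np.array(c["pose"]);uv=np.atleast_2d(uv)
    d=np.c_[uv,np.ones(len(uv))]@np.linalg.inv(K).T*[1,-1,-1]@T[:3,:3].T
    return T[:3,3]+d*((z-T[2,3])/d[:,2])[:,None]
E
python3 - <<'E'
from h import *
c=get_calibration("wrist");p,r=pose()
T=np.eye(4);T[:3,:3]=r.as_matrix();T[:3,3]=p
print(np.round(np.linalg.inv(T)@np.array(c["pose"]),3),np.round(c["camera_matrix"],1).tolist())
plan([.55,-.16,.42],-.1)
E
```

```text
[[-0.     0.966  0.26   0.067]
 [ 1.     0.    -0.    -0.   ]
 [-0.     0.26  -0.966 -0.12 ]
 [ 0.     0.     0.     1.   ]] [[296.8, 0.0, 256.7], [0.0, 296.8, 190.6], [0.0, 0.0, 1.0]]
[{"translation": [-0.378, -0.171, -0.114], "twist": 0.915, "hand": 1}, {"translation": [-0.392, -0.136, -0.114], "twist": 0.915, "hand": 1}, {"translation": [-0.403, -0.1, -0.114], "twist": 0.915, "hand": 1}, {"translation": [-0.411, -0.062, -0.114], "twist": 0.915, "hand": 1}, {"translation": [-0.415, -0.024, -0.114], "twist": 0.915, "hand": 1}, {"translation": [-0.415, 0.014, -0.114], "twist": 0.915, "hand": 1}, {"translation": [-0.412, 0.051, -0.114], "twist": 0.915, "hand": 1}, {"translation": [-0.406, 0.089, -0.114], "twist": 0.915, "hand": 1}]
[{"translation": [-0.396, 0.126, -0.114], "twist": 0.915, "hand": 1}, {"translation": [-0.383, 0.161, -0.114], "twist": 0.915, "hand": 1}, {"translation": [-0.366, 0.196, -0.114], "twist": 0.915, "hand": 1}, {"translation": [-0.347, 0.228, -0.114], "twist": 0.915, "hand": 1}, {"translation": [-0.325, 0.259, -0.114], "twist": 0.915, "hand": 1}, {"translation": [-0.3, 0.288, -0.114], "twist": 0.915, "hand": 1}, {"translation": [-0.272, 0.314, -0.114], "twist": 0.915, "hand": 1}]
15 rows 1.373
```

Call:
apply_moves([
  {"translation": [-0.378,-0.171,-0.114],"twist": 0.915,"hand": 1},
  {"translation": [-0.392,-0.136,-0.114],"twist": 0.915,"hand": 1},
  {"translation": [-0.403,-0.1,-0.114],"twist": 0.915,"hand": 1},
  {"translation": [-0.411,-0.062,-0.114],"twist": 0.915,"hand": 1},
  {"translation": [-0.415,-0.024,-0.114],"twist": 0.915,"hand": 1},
  {"translation": [-0.415,0.014,-0.114],"twist": 0.915,"hand": 1},
  {"translation": [-0.412,0.051,-0.114],"twist": 0.915,"hand": 1},
  {"translation": [-0.406,0.089,-0.114],"twist": 0.915,"hand": 1},
])

```text
time: 6.0
tool_pos: [0.341, 0.0449, 0.3443]
tool_rot: [-0.001, 0.495, 0.869, -0.005]
contact_force: [-0.2, 0.4, 0.3]
gripper_width: 1.005
grasp_force: 0.0
```

Call:
apply_moves([
  {"translation": [-0.396,0.126,-0.114],"twist": 0.915,"hand": 1},
  {"translation": [-0.383,0.161,-0.114],"twist": 0.915,"hand": 1},
  {"translation": [-0.366,0.196,-0.114],"twist": 0.915,"hand": 1},
  {"translation": [-0.347,0.228,-0.114],"twist": 0.915,"hand": 1},
  {"translation": [-0.325,0.259,-0.114],"twist": 0.915,"hand": 1},
  {"translation": [-0.3,0.288,-0.114],"twist": 0.915,"hand": 1},
  {"translation": [-0.272,0.314,-0.114],"twist": 0.915,"hand": 1},
  {"translation": [0,0,0],"twist": 0,"hand": 1},
])

```text
time: 6.8
tool_pos: [0.5613, -0.1479, 0.4221]
tool_rot: [-0.0, 0.743, 0.67, -0.006]
contact_force: [-0.6, 0.8, -0.1]
gripper_width: 1.0
grasp_force: 0.0
```

Run:
```python
from h import *
p,r=pose();print(p.round(3),r.as_matrix()[:,1].round(3),r.as_matrix()[:,2].round(3))
c=get_calibration("wrist");im=grab_frame("wrist");np.save("w1.npy",im);np.save("w1c.npy",np.array(c["pose"]))
print([(np.round(q["point"],3),q["score"]) for q in recognise("wrist","wide_pane")])
print([(np.round(q["point"],3),q["score"]) for q in recognise("wrist","rack")])
save(im,"w1.png")
```

```text
[ 0.561 -0.148  0.422] [ 0.995 -0.103 -0.009] [-0.01  -0.008 -1.   ]
[(array([ 0.634, -0.152,  0.145]), 0.88)]
[(array([ 0.592, -0.139,  0.016]), 0.56)]
```

View pics/w1.png

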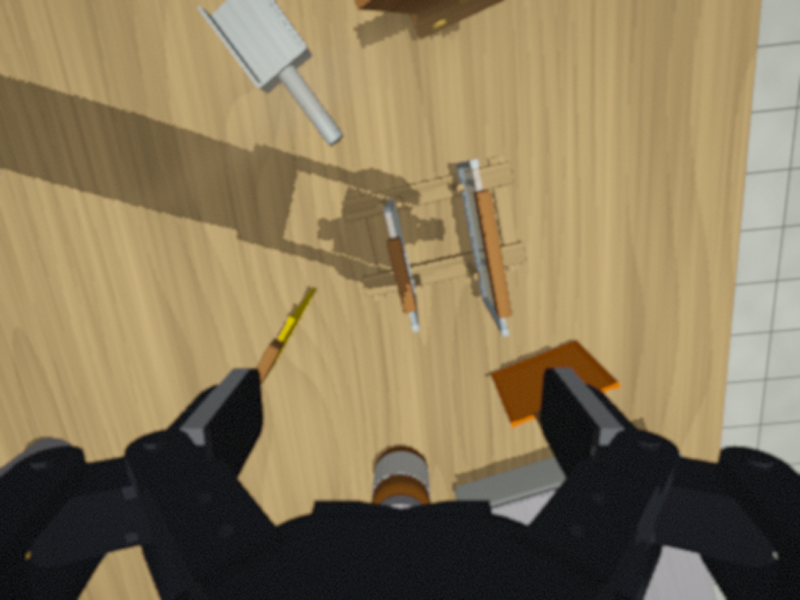

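The wrist view shows the wide pane's wooden rail running from about (485,192) to (503,315) px (800-scale), with the narrow pane to its left. I'll locate the rail from its colour.

```bash
cat >> h.py <<'E'
def rail(im,c,box,z=.16):
    hsv=cv2.cvtColor(im,cv2.COLOR_RGB2HSV).astype(int)
    x0,y0,x1,y1=box
    m=np.zeros(im.shape[:2],np.uint8)
    m[y0:y1,x0:x1]=((hsv[...,1]>120)&(hsv[...,2]>70)&(hsv[...,0]<16))[y0:y1,x0:x1]
    n,l,st,_=cv2.connectedComponentsWithStats(m); k=1+np.argmax(st[1:,4]); m=l==k
    v,u=np.nonzero(m); rc=cv2.minAreaRect(np.c_[u,v].astype(np.float32))
    b=cv2.boxPoints(rc); P=unproj(c,b,z)[:,:2]
    e=np.linalg.norm(P-np.roll(P,-1,0),axis=1); i=int(np.argmax(e))
    d=P[(i+1)%4]-P[i]; 
    print("n",st[k,4],"size",e.round(4),"centre",P.mean(0).round(4),"normal bearing",round(float((np.arctan2(d[1],d[0])+np.pi/2+np.pi/2)%np.pi-np.pi/2),4))
    print("box px",b.round(1).tolist())
E
python3 - <<'E'
from h import *
im=np.load("w1.npy");c={"camera_matrix":get_calibration("wrist")["camera_matrix"],"pose":np.load("w1c.npy")}
rail(im,c,(300,110,335,215))
# top-cam bin look
t=grab_frame("top");np.save("t1.npy",t)
save(t,"t1crop.png",(60,85,200,225))
E
```

```text
n 130 size [0.0068 0.0912 0.0072 0.0913] centre [ 0.628  -0.1503] normal bearing 0.0706
box px [[303.6000061035156, 122.69999694824219], [309.0, 122.0], [318.0, 191.0], [312.6000061035156, 191.6999969482422]]
```

View pics/t1crop.png

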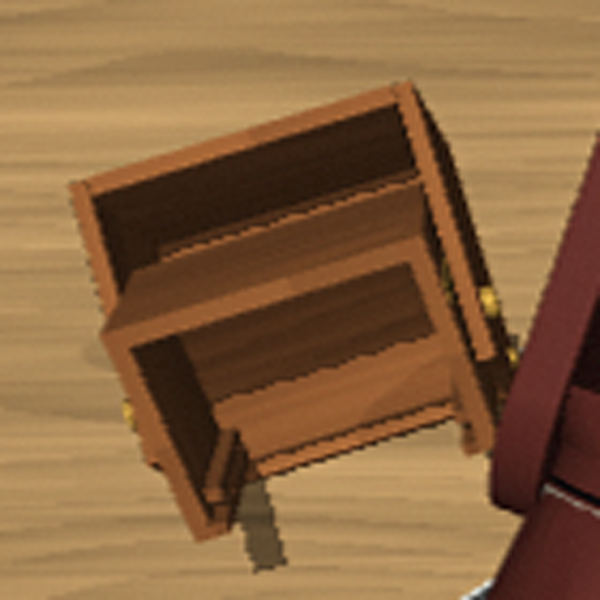

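Crop of the top view: the bin carcass's rear edge runs (75,185)–(405,85), the tub's rear top edge (110,335)–(415,255), and the inner floor and sill front edge about (250,475)–(455,410). Now I'll move in above the wide pane's rail for a close look.

Run:
```python
from h import *
plan([.633,-.152,.30],.1)
```

```text
[{"translation": [0.001, 0.19, 0.307], "twist": -0.495, "hand": 1}, {"translation": [-0.008, 0.19, 0.307], "twist": -0.495, "hand": 1}, {"translation": [-0.017, 0.19, 0.307], "twist": -0.495, "hand": 1}, {"translation": [-0.027, 0.188, 0.307], "twist": -0.495, "hand": 1}]
4 rows -0.198
```

Call:
apply_moves([
  {"translation": [0.001,0.19,0.307],"twist": -0.495,"hand": 1},
  {"translation": [-0.008,0.19,0.307],"twist": -0.495,"hand": 1},
  {"translation": [-0.017,0.19,0.307],"twist": -0.495,"hand": 1},
  {"translation": [-0.027,0.188,0.307],"twist": -0.495,"hand": 1},
  {"translation": [0,0,0],"twist": 0,"hand": 1},
])

```text
time: 7.5
tool_pos: [0.6317, -0.151, 0.294]
tool_rot: [-0.005, 0.671, 0.742, -0.007]
contact_force: [-1.0, 0.4, -0.2]
gripper_width: 0.998
grasp_force: 0.0
```

Run:
```python
from h import *
p,r=pose();print(p.round(4),r.as_matrix()[:,1].round(3),r.as_matrix()[:,2].round(3))
c=get_calibration("wrist");im=grab_frame("wrist");np.save("w2.npy",im);np.save("w2c.npy",np.array(c["pose"]))
save(im,"w2.png",(150,60,400,248))
u,v=proj(c,[.633,-.152,.16])[0];print(u,v)
```

```text
[ 0.6317 -0.151   0.294 ] [ 0.995  0.101 -0.018] [-0.017 -0.005 -1.   ]
261.9554533641009 188.8723603131333
```

View pics/w2.png

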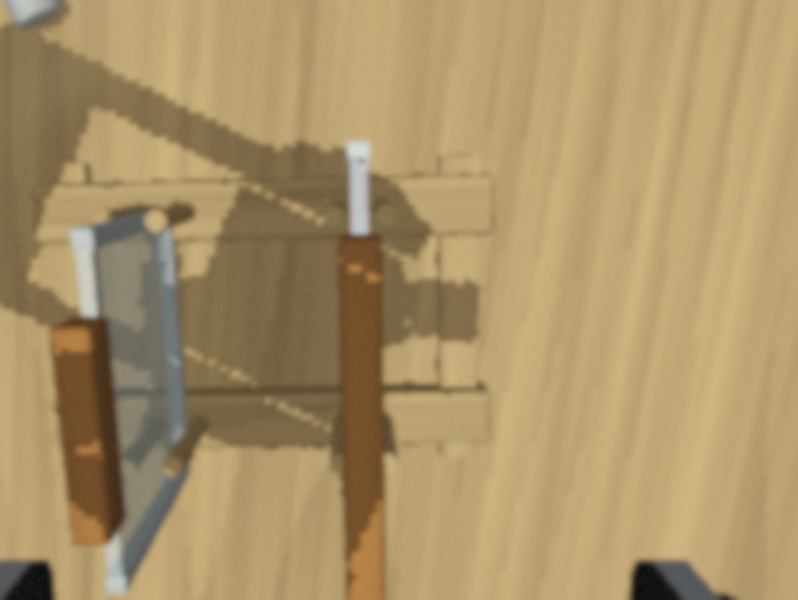

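Run:
```python
from h import *
c={"camera_matrix":get_calibration("wrist")["camera_matrix"],"pose":np.load("w2c.npy")}
P=unproj(c,[[262.8,134.1],[264.4,247.5]],.16)[:,:2]
d=P[1]-P[0];L=np.linalg.norm(d);d/=L
print(P.round(4),L,"centre",(P[0]+d*.055).round(4),"normal",np.arctan2(d[0],-d[1]))
ctr=P[0]+d*.055; n=np.arctan2(d[0],-d[1])
plan([*ctr,.20],n)
```

```text
[[ 0.6287 -0.1044]
 [ 0.6412 -0.2083]] 0.1046442345015781 centre [ 0.6353 -0.159 ] normal 0.12014177811904288
[{"translation": [-0.025, 0.013, 0.325], "twist": -0.069, "hand": 1}, {"translation": [-0.025, 0.013, 0.325], "twist": -0.069, "hand": 1}, {"translation": [-0.025, 0.013, 0.325], "twist": -0.069, "hand": 1}]
3 rows -0.021
```

Call:
apply_moves([
  {"translation": [-0.025,0.013,0.325],"twist": -0.069,"hand": 1},
  {"translation": [-0.025,0.013,0.325],"twist": -0.069,"hand": 1},
  {"translation": [-0.025,0.013,0.325],"twist": -0.069,"hand": 1},
  {"translation": [0,0,0.22],"twist": 0,"hand": 1},
  {"translation": [0,0,0.18],"twist": 0,"hand": 0.6},
  {"translation": [0,0,0],"twist": 0,"hand": 0.3},
  {"translation": [0,0,0],"twist": 0,"hand": 0.3},
  {"translation": [0,0,0],"twist": 0,"hand": 0.3},
])

```text
time: 8.35
tool_pos: [0.6384, -0.1613, 0.1659]
tool_rot: [0.002, 0.664, 0.748, -0.005]
contact_force: [-0.6, -0.2, -0.2]
gripper_width: 0.332
grasp_force: 0.0
```

Call:
apply_moves([
  {"translation": [0,0,0],"twist": 0,"hand": 0},
  {"translation": [0,0,0],"twist": 0,"hand": 0},
  {"translation": [0,0,0],"twist": 0,"hand": 0},
  {"translation": [0,0,0],"twist": 0,"hand": 0},
  {"translation": [0,0,0],"twist": 0,"hand": 0},
])

```text
time: 8.85
tool_pos: [0.6385, -0.1614, 0.1654]
tool_rot: [0.002, 0.664, 0.748, -0.005]
contact_force: [-0.1, 0.7, 5.8]
gripper_width: 0.122
grasp_force: 61.4
```

Call:
apply_moves([
  {"translation": [0,0,0],"twist": 0,"hand": 0.35},
  {"translation": [0,0,0],"twist": 0,"hand": 0.35},
  {"translation": [0,0,0.06],"twist": 0,"hand": 0.35},
  {"translation": [0,0,0.06],"twist": 0,"hand": 0.35},
  {"translation": [0,0,0],"twist": 0,"hand": 0},
  {"translation": [0,0,0],"twist": 0,"hand": 0},
  {"translation": [0,0,0],"twist": 0,"hand": 0},
  {"translation": [0,0,0],"twist": 0,"hand": 0},
])

```text
time: 9.65
tool_pos: [0.6368, -0.1609, 0.1502]
tool_rot: [-0.001, 0.664, 0.748, -0.006]
contact_force: [0.3, -0.2, -3.4]
gripper_width: 0.133
grasp_force: 59.3
```

Call:
apply_moves([
  {"translation": [0,0,0],"twist": 0,"hand": 0},
])

```text
time: 9.75
tool_pos: [0.637, -0.161, 0.1506]
tool_rot: [-0.0, 0.664, 0.748, -0.006]
contact_force: [0.1, -0.2, -4.3]
gripper_width: 0.132
grasp_force: 59.3
```

Call:
apply_moves([
  {"translation": [0,0,-0.1],"twist": 0,"hand": 0},
  {"translation": [0,0,-0.2],"twist": 0,"hand": 0},
  {"translation": [0,0,-0.3],"twist": 0,"hand": 0},
  {"translation": [0,0,-0.4],"twist": 0,"hand": 0},
  {"translation": [0,0,-0.45],"twist": 0,"hand": 0},
  {"translation": [0,0,-0.45],"twist": 0,"hand": 0},
  {"translation": [0,0,-0.45],"twist": 0,"hand": 0},
  {"translation": [0,0,-0.45],"twist": 0,"hand": 0},
])

```text
time: 10.55
tool_pos: [0.6389, -0.1586, 0.434]
tool_rot: [0.0, 0.664, 0.748, -0.005]
contact_force: [1.7, -0.1, -3.7]
gripper_width: 0.128
grasp_force: 59.4
```

Run:
```python
from h import *
p,r=pose();print(p.round(4),state()["contact_force"].round(2),state()["gripper_width"])
plan([.56,.15,.48],.28,hand=0)
# rough bin from t1: carcass top corners (crop px -> full)
c=get_calibration("top")
cr=np.array([[72,185],[410,83],[110,335],[415,255],[205,538],[482,452],[250,478],[455,412]])/4.2857+[60,85]
for z,idx in((.13,[0,1]),(.17,[2,3]),(.13,[4,5]),(.04,[6,7])): 
    P=unproj(c,cr[idx],z);d=P[0]-P[1];print(z,P.round(3).tolist(),"len",np.linalg.norm(d).round(4),"yaw",np.arctan2(-d[0],d[1]).round(3))
```

```text
[ 0.6389 -0.1586  0.434 ] [ 1.74 -0.09 -3.68] 0.12831211400540854
[{"translation": [0.394, -0.052, -0.06], "twist": -0.201, "hand": 0}, {"translation": [0.395, -0.044, -0.06], "twist": -0.201, "hand": 0}, {"translation": [0.396, -0.037, -0.06], "twist": -0.201, "hand": 0}, {"translation": [0.397, -0.029, -0.06], "twist": -0.201, "hand": 0}, {"translation": [0.397, -0.021, -0.06], "twist": -0.201, "hand": 0}, {"translation": [0.398, -0.013, -0.06], "twist": -0.201, "hand": 0}, {"translation": [0.398, -0.005, -0.06], "twist": -0.201, "hand": 0}, {"translation": [0.398, 0.003, -0.06], "twist": -0.201, "hand": 0}]
8 rows -0.16
0.13 [[0.706, 0.299, 0.13], [0.766, 0.097, 0.13]] len 0.2116 yaw 0.289
0.17 [[0.604, 0.259, 0.17], [0.648, 0.085, 0.17]] len 0.1797 yaw 0.245
0.13 [[0.49, 0.214, 0.13], [0.537, 0.052, 0.13]] len 0.169 yaw 0.284
0.04 [[0.537, 0.215, 0.04], [0.577, 0.084, 0.04]] len 0.1364 yaw 0.297
```

Call:
apply_moves([
  {"translation": [0.394,-0.052,-0.06],"twist": -0.201,"hand": 0},
  {"translation": [0.395,-0.044,-0.06],"twist": -0.201,"hand": 0},
  {"translation": [0.396,-0.037,-0.06],"twist": -0.201,"hand": 0},
  {"translation": [0.397,-0.029,-0.06],"twist": -0.201,"hand": 0},
  {"translation": [0.397,-0.021,-0.06],"twist": -0.201,"hand": 0},
  {"translation": [0.398,-0.013,-0.06],"twist": -0.201,"hand": 0},
  {"translation": [0.398,-0.005,-0.06],"twist": -0.201,"hand": 0},
  {"translation": [0.398,0.003,-0.06],"twist": -0.201,"hand": 0},
])

```text
time: 11.35
tool_pos: [0.5593, 0.1512, 0.4785]
tool_rot: [-0.0, 0.601, 0.799, -0.005]
contact_force: [0.6, 0.9, -3.5]
gripper_width: 0.125
grasp_force: 59.3
```

Call:
apply_moves([
  {"translation": [0,0,0],"twist": 0,"hand": 0},
])

```text
time: 11.45
tool_pos: [0.5588, 0.1538, 0.4798]
tool_rot: [-0.0, 0.599, 0.801, -0.004]
contact_force: [-0.4, -1.4, -3.0]
gripper_width: 0.129
grasp_force: 59.3
```

Run:
```python
from h import *
p,r=pose();print(p.round(4),r.as_matrix()[:,1].round(3),r.as_matrix()[:,2].round(3))
c=get_calibration("wrist");im=grab_frame("wrist");np.save("w3.npy",im);np.save("w3c.npy",np.array(c["pose"]))
save(im,"w3.png")
```

```text
[0.5588 0.1538 0.4798] [ 0.959  0.283 -0.006] [-0.005 -0.006 -1.   ]
```

View pics/w3.png

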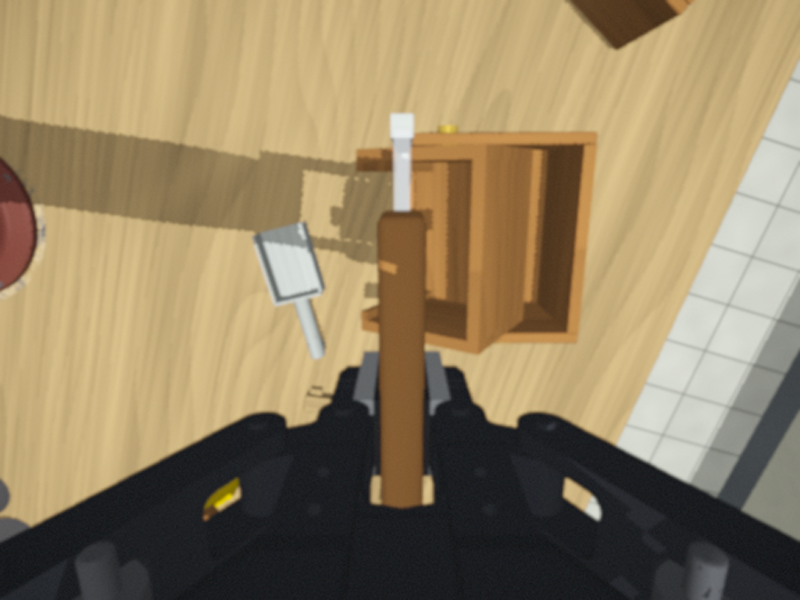

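The wrist view shows the pane held by its rail (near rail end at (402,212) px, pane corner about (402,115) px), with the tub below, cheek tips near (358,160) and (362,318) px. I'll zoom the scene view to triangulate the tub's pose and angle.

Run:
```python
from h import *
im=cv2.imread("pics/scene0.png")[50:265,430:645]
im=cv2.resize(im,(600,600),interpolation=cv2.INTER_CUBIC)
for k in range(0,600,100): cv2.putText(im,str(k),(k,10),0,.35,(255,255,255),1);cv2.putText(im,str(k),(0,k+10),0,.35,(255,255,255),1)
cv2.imwrite("pics/s0c.png",im)
# pane offset in tool frame
c={"camera_matrix":get_calibration("wrist")["camera_matrix"],"pose":np.array([[0,.966,.26,.067],[1,0,0,0],[0,.26,-.966,-.12],[0,0,0,1.]])}
for uv,z in(((257.3,135.7),-.0095),((257.3,72.5),.0125)): print(unproj(c,[uv],z).round(4))
```

```text
[[ 0.0582  0.0002 -0.0095]]
[[0.0824 0.0002 0.0125]]
```

View pics/s0c.png

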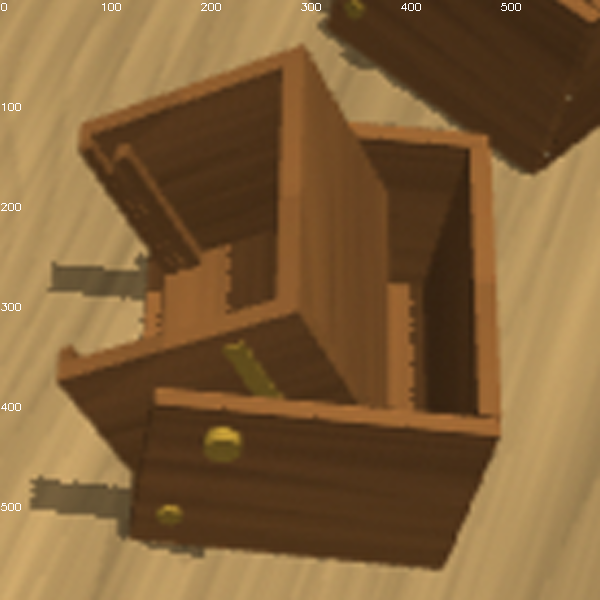

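The zoomed scene view shows the left groove channel at (90–200,130–270), the right cheek tip at (60,380), and the tub's rear top corners at (300,48) and (298,312). The small brass pivot pin at the sill line is at (168,513). I'll triangulate these with the top view.

```bash
cat > tri.py <<'E'
from h import *
cs,ct=get_calibration("scene"),get_calibration("top")
S=lambda u,v:(np.array([u,v])/2.7907+[430,50])/1.5625
T=lambda u,v:np.array([u,v])/4.2857+[60,85]
def ray(c,uv):
    P=unproj(c,[uv],0)[0];o=np.array(c["pose"])[:3,3];d=P-o;return o,d/np.linalg.norm(d)
def tri(s,t):
    o1,d1=ray(cs,S(*s));o2,d2=ray(ct,T(*t))
    A=np.c_[d1,-d2];k=np.linalg.lstsq(A,o2-o1,rcond=None)[0]
    a=o1+k[0]*d1;b=o2+k[1]*d2;return (a+b)/2,np.linalg.norm(a-b)
pts={}
for n,s,t in(("rearL130",(488,135),(72,185)),("rearR130",(498,437),(412,82)),("tipL",(82,128),(195,540)),("tipR",(60,380),(480,455)),
  ("tubRL",(300,48),(103,335)),("tubRR",(298,312),(420,240)),("pinR",(168,513),(514,355))):
    p,e=tri(s,t);pts[n]=p;print(n,p.round(4),"gap",round(e,4))
yaw=.288;a=np.array([np.cos(yaw),np.sin(yaw),0]);b=np.array([-a[1],a[0],0])
for n,p in pts.items(): print(n,"binx %.4f biny %.4f z %.4f"%(p@a,p@b,p[2]))
print("pin z=.032 scene",unproj(cs,[S(168,513)],.032)[0]@np.c_[a,b],"top",unproj(ct,[T(514,355)],.032)[0]@np.c_[a,b],unproj(ct,[T(128,412)],.032)[0]@np.c_[a,b])
d=pts["rearL130"]-pts["rearR130"];print("yaw",np.arctan2(-d[0],d[1]))
E
python3 tri.py
```

```text
rearL130 [0.707  0.2998 0.1306] gap 0.0025
rearR130 [0.7684 0.0961 0.1287] gap 0.002
tipL [0.4901 0.2239 0.1189] gap 0.0005
tipR [0.5403 0.0584 0.1043] gap 0.0025
tubRL [0.5989 0.2542 0.1943] gap 0.0003
tubRR [0.6526 0.0787 0.1916] gap 0.0041
pinR [0.6154 0.0473 0.0358] gap 0.0014
rearL130 binx 0.7630 biny 0.0867 z 0.1306
rearR130 binx 0.7640 biny -0.1262 z 0.1287
tipL binx 0.5335 biny 0.0755 z 0.1189
tipR binx 0.5347 biny -0.0975 z 0.1043
tubRL binx 0.6464 biny 0.0736 z 0.1943
tubRR binx 0.6481 biny -0.1099 z 0.1916
pinR binx 0.6035 biny -0.1294 z 0.0358
pin z=.032 scene [ 0.60448099 -0.12650588] top [ 0.60373997 -0.12931527] [0.64363487 0.11838811]
yaw 0.29267558169741714
```

```bash
cat > fit.py <<'E'
from h import *
from scipy.optimize import least_squares
cs,ct=get_calibration("scene"),get_calibration("top")
cw={"camera_matrix":get_calibration("wrist")["camera_matrix"],"pose":np.load("w3c.npy")}
S=lambda u,v:(np.array([u,v])/2.7907+[430,50])/1.5625
T=lambda u,v:np.array([u,v])/4.2857+[60,85]
W=lambda u,v:np.array([u,v])/1.5625
obs=[(cs,S(82,126),"tL"),(cs,S(60,380),"tR"),(cs,S(300,47),"rL"),(cs,S(298,314),"rR"),(cs,S(488,135),"cL"),(cs,S(498,437),"cR"),(cs,S(168,513),"pR"),
(ct,T(195,540),"tL"),(ct,T(482,455),"tR"),(ct,T(103,335),"rL"),(ct,T(422,240),"rR"),(ct,T(72,185),"cL"),(ct,T(412,82),"cR"),(ct,T(514,355),"pR"),
(cw,W(358,150),"tL"),(cw,W(363,330),"tR"),(cw,W(476,353),"rR"),(cw,W(597,133),"cL"),(cw,W(578,342),"cR")]
def P(q,n):
    x,y,yaw,th,w,Xf,Xr,Xc,p=q
    s=1 if n[1]=="L" else -1
    if n[0]=="c": b=np.array([Xc,s*.108,.13])
    elif n[0]=="p": b=np.array([0,s*(.108+p),.032])
    else:
        X=Xf if n[0]=="t" else Xr; b=np.array([X*np.cos(th)-.115*np.sin(th),s*w,.032+X*np.sin(th)+.115*np.cos(th)])
    c,d=np.cos(yaw),np.sin(yaw); return np.array([x+c*b[0]-d*b[1],y+d*b[0]+c*b[1],b[2]])
pr=np.array([.585,.15,.29,.52,.09,-.008,.125,.165,.008]);sg=np.array([.1,.1,.1,.2,.006,.005,.03,.03,.005])
def res(q): return np.r_[np.concatenate([(proj(c,P(q,n))[0]-uv)/1.0 for c,uv,n in obs]),(q-pr)/sg]
f=least_squares(res,pr,loss="soft_l1",x_scale=sg)
cov=np.linalg.inv(f.jac.T@f.jac)
print("x y yaw th(deg) w Xf Xr Xc p",np.r_[f.x[:3],np.degrees(f.x[3]),f.x[4:]].round(4));print("sd",np.sqrt(np.diag(cov)).round(4))
r=f.fun[:2*len(obs)].reshape(-1,2)
for (c,uv,n),e in zip(obs,r):print(n,e.round(1),end="; ")
E
python3 fit.py
```

```text
x y yaw th(deg) w Xf Xr Xc p [ 5.84500e-01  1.54600e-01  2.90200e-01  3.13435e+01  9.25000e-02
 -1.23000e-02  1.19900e-01  1.59900e-01  3.00000e-03]
sd [0.0017 0.0009 0.0046 0.0183 0.0008 0.0025 0.0028 0.0021 0.0024]
tL [ 0.1 -0.7]; tR [-0.6 -0.7]; rL [-0.1  0.5]; rR [-1.3 -0.4]; cL [-0.2 -0.8]; cR [-0.1 -0.4]; pR [-0.   0.8]; tL [-0.3 -0.5]; tR [ 2.9 -2.9]; rL [-0.3  0.1]; rR [-0.7 -0.5]; cL [-1.7 -0.3]; cR [-0.6 -0.6]; pR [-0.3 -0.2]; tL [-0.2  0.6]; tR [-0.3 -0.2]; rR [0.1 0.4]; cL [ 0.4 -0.2]; cR [-1.3  1.8];
```

The fit is good: sill at about (0.5845, 0.1546), bin yaw 0.290, tub angle about 31°. I'll carry the pane out along the bin's bearing and push at the reach limit to tilt it.

Call:
apply_moves([
  {"translation": [0,0.2,0],"twist": 0,"hand": 0},
  {"translation": [0,0.4,0],"twist": 0,"hand": 0},
  {"translation": [0,0.45,0],"twist": 0,"hand": 0},
  {"translation": [0,0.45,0],"twist": 0,"hand": 0},
  {"translation": [0,0.45,0],"twist": 0,"hand": 0},
  {"translation": [0,0.45,0],"twist": 0,"hand": 0},
  {"translation": [0,0.45,0],"twist": 0,"hand": 0},
  {"translation": [0,0.4,0],"twist": 0,"hand": 0},
])

```text
time: 12.3
tool_pos: [0.8666, 0.2357, 0.4731]
tool_rot: [-0.001, 0.602, 0.798, -0.006]
contact_force: [1.9, 0.3, -2.0]
gripper_width: 0.131
grasp_force: 59.5
```

Call:
apply_moves([
  {"translation": [0,0.3,0],"twist": 0,"hand": 0},
  {"translation": [0,0.3,0],"twist": 0,"hand": 0},
  {"translation": [0,0.4,0],"twist": 0,"hand": 0},
  {"translation": [0,0.4,0],"twist": 0,"hand": 0},
  {"translation": [0,0.45,0],"twist": 0,"hand": 0},
  {"translation": [0,0.45,0],"twist": 0,"hand": 0},
  {"translation": [0,0.45,0],"twist": 0,"hand": 0},
  {"translation": [0,0.45,0],"twist": 0,"hand": 0},
])

```text
time: 13.1
tool_pos: [0.9615, 0.2655, 0.3928]
tool_rot: [0.051, 0.6, 0.796, 0.06]
contact_force: [0.6, -0.1, -3.7]
gripper_width: 0.128
grasp_force: 62.3
```

Call:
apply_moves([
  {"translation": [0.25,0.4,0],"twist": 0,"hand": 0},
  {"translation": [0.25,0.4,0],"twist": 0,"hand": 0},
  {"translation": [0.25,0.4,0],"twist": 0,"hand": 0},
  {"translation": [0.25,0.4,0],"twist": 0,"hand": 0},
  {"translation": [0,0.45,0],"twist": 0,"hand": 0},
  {"translation": [0,0.45,0],"twist": 0,"hand": 0},
  {"translation": [0,0.45,0],"twist": 0,"hand": 0},
  {"translation": [0,0.45,0],"twist": 0,"hand": 0},
])

```text
time: 13.9
tool_pos: [0.9996, 0.3626, 0.3688]
tool_rot: [0.106, 0.591, 0.786, 0.145]
contact_force: [-0.2, -0.9, -3.1]
gripper_width: 0.132
grasp_force: 62.3
```

```bash
cat >> h.py <<'E'
YAW=.290
def att():
    p,r=pose();M=r.as_matrix();a=np.array([np.cos(YAW),np.sin(YAW),0]);b=np.array([-a[1],a[0],0]);B=np.c_[a,b,[0,0,1]]
    print("pos",p.round(4),"z in bin",(B.T@M[:,2]).round(4),"tilt",np.degrees(np.arctan2(M[:,2]@a,-M[2,2])).round(2),"x in bin",(B.T@M[:,0]).round(4),"joints",state()["joint_pos"].round(3))
    return p,r,B
E
python3 -c "
from h import *
att()"
```

```text
pos [0.9996 0.3626 0.3688] z in bin [ 0.3542  0.0014 -0.9352] tilt 20.75 x in bin [0.0076 1.     0.0044] joints [ 0.277  1.08   0.055  0.006  1.645 -0.003]
```

Call:
apply_moves([
  {"translation": [0,0.45,0],"twist": 0,"hand": 0},
  {"translation": [0,0.45,0],"twist": 0,"hand": 0},
  {"translation": [0,0.45,0],"twist": 0,"hand": 0},
  {"translation": [0,0.45,0],"twist": 0,"hand": 0},
  {"translation": [0,0.45,0],"twist": 0,"hand": 0},
  {"translation": [0,0.45,0],"twist": 0,"hand": 0},
])

```text
time: 14.5
tool_pos: [1.0357, 0.3605, 0.3978]
tool_rot: [0.15, 0.579, 0.773, 0.211]
contact_force: [-0.4, 0.4, -3.2]
gripper_width: 0.134
grasp_force: 62.3
```

```bash
python3 -c "
from h import *
att()"
```

```text
pos [1.0357 0.3605 0.3978] z in bin [ 0.5004  0.0103 -0.8657] tilt 30.03 x in bin [0.0023 0.9999 0.0132] joints [ 0.261  1.068  0.055  0.025  1.494 -0.018]
```

Call:
apply_moves([
  {"translation": [-0.1,0.4,0],"twist": 0,"hand": 0},
  {"translation": [0,-0.2,0],"twist": 0,"hand": 0},
])

```text
time: 14.7
tool_pos: [1.032, 0.3441, 0.3929]
tool_rot: [0.158, 0.578, 0.769, 0.221]
contact_force: [1.9, -0.5, -4.0]
gripper_width: 0.132
grasp_force: 62.3
```

```bash
cat >> h.py <<'E'
SILL=np.array([.5845,.1546,.032]); TH=np.radians(31.3)
FOOT=np.array([.0028,0,.1325])
def foot(r_p=None):
    p,r=pose(); a=np.array([np.cos(YAW),np.sin(YAW),0]);b=np.array([-a[1],a[0],0]);u=np.array([0,0,1])
    g=-np.sin(TH)*a+np.cos(TH)*u; n=np.cos(TH)*a+np.sin(TH)*u
    d=p+r.apply(FOOT)-SILL
    return p,r,a,b,g,n,np.array([d@n,d@b,d@g])
def target(off):  # TCP position that brings the foot to off=(n,y,s) in the groove frame, at the present attitude
    p,r,a,b,g,n,f=foot(); return p+(off[0]-f[0])*n+(off[1]-f[1])*b+(off[2]-f[2])*g
E
python3 -c "
from h import *
att()
t=target([.008,0,.16]);print('target',t.round(4),'foot now',foot()[6].round(4))
v=t+[0.05,.015,.09]; print('via',v.round(3))
plan(v,YAW,hand=0); plan(t,p0=v,hand=0)
"
```

```text
pos [1.032  0.3441 0.3929] z in bin [ 0.5231  0.0083 -0.8522] tilt 31.54 x in bin [0.0046 0.9999 0.0126] joints [ 0.246  0.945  0.267  0.032  1.38  -0.033]
target [0.4461 0.1092 0.2858] foot now [ 0.6008  0.0575 -0.075 ]
via [0.496 0.124 0.376]
[{"translation": [-0.046, -0.384, -0.221], "twist": -0.004, "hand": 0}, {"translation": [-0.046, -0.384, -0.221], "twist": -0.004, "hand": 0}, {"translation": [-0.046, -0.384, -0.221], "twist": -0.004, "hand": 0}, {"translation": [-0.046, -0.384, -0.221], "twist": -0.004, "hand": 0}, {"translation": [-0.046, -0.384, -0.221], "twist": -0.004, "hand": 0}, {"translation": [-0.046, -0.384, -0.221], "twist": -0.004, "hand": 0}, {"translation": [-0.045, -0.384, -0.221], "twist": -0.004, "hand": 0}, {"translation": [-0.045, -0.384, -0.221], "twist": -0.004, "hand": 0}]
[{"translation": [-0.045, -0.384, -0.221], "twist": -0.004, "hand": 0}, {"translation": [-0.045, -0.384, -0.221], "twist": -0.004, "hand": 0}, {"translation": [-0.045, -0.384, -0.221], "twist": -0.004, "hand": 0}, {"translation": [-0.045, -0.385, -0.221], "twist": -0.004, "hand": 0}, {"translation": [-0.044, -0.385, -0.221], "twist": -0.004, "hand": 0}]
13 rows -0.005
[{"translation": [-0.005, -0.305, 0.165], "twist": 0.0, "hand": 0}, {"translation": [-0.005, -0.305, 0.165], "twist": 0.0, "hand": 0}, {"translation": [-0.005, -0.305, 0.165], "twist": 0.0, "hand": 0}]
3 rows 0
```

Call:
apply_moves([
  {"translation": [-0.046,-0.384,-0.221],"twist": 0,"hand": 0},
  {"translation": [-0.046,-0.384,-0.221],"twist": 0,"hand": 0},
  {"translation": [-0.046,-0.384,-0.221],"twist": 0,"hand": 0},
  {"translation": [-0.046,-0.384,-0.221],"twist": 0,"hand": 0},
  {"translation": [-0.046,-0.384,-0.221],"twist": 0,"hand": 0},
  {"translation": [-0.046,-0.384,-0.221],"twist": 0,"hand": 0},
  {"translation": [-0.046,-0.384,-0.221],"twist": 0,"hand": 0},
  {"translation": [-0.046,-0.384,-0.221],"twist": 0,"hand": 0},
])

```text
time: 15.5
tool_pos: [0.7088, 0.2138, 0.389]
tool_rot: [0.157, 0.578, 0.77, 0.22]
contact_force: [0.9, -0.2, -2.4]
gripper_width: 0.131
grasp_force: 62.3
```

Call:
apply_moves([
  {"translation": [-0.046,-0.384,-0.221],"twist": 0,"hand": 0},
  {"translation": [-0.046,-0.384,-0.221],"twist": 0,"hand": 0},
  {"translation": [-0.046,-0.384,-0.221],"twist": 0,"hand": 0},
  {"translation": [-0.046,-0.384,-0.221],"twist": 0,"hand": 0},
  {"translation": [-0.044,-0.385,-0.221],"twist": 0,"hand": 0},
  {"translation": [0,-0.2,0],"twist": 0,"hand": 0},
  {"translation": [0,-0.1,0],"twist": 0,"hand": 0},
  {"translation": [0,0,0],"twist": 0,"hand": 0},
])

```text
time: 16.3
tool_pos: [0.4792, 0.1229, 0.3667]
tool_rot: [0.156, 0.578, 0.77, 0.22]
contact_force: [0.8, 0.4, -3.3]
gripper_width: 0.13
grasp_force: 62.3
```

```bash
python3 -c "
from h import *
att()
t=target([.008,0,.15]);print('target',t.round(4),'foot now',foot()[6].round(4))
plan(t,YAW,hand=0,step=.03)
"
```

```text
pos [0.4792 0.1229 0.3667] z in bin [ 0.5194  0.0101 -0.8545] tilt 31.29 x in bin [0.0027 0.9999 0.0134] joints [ 0.022 -0.667  2.06   0.157  1.225 -0.275]
target [0.4516 0.1106 0.2775] foot now [0.08   0.0038 0.2106]
[{"translation": [-0.013, -0.18, 0.152], "twist": -0.008, "hand": 0}, {"translation": [-0.013, -0.18, 0.152], "twist": -0.008, "hand": 0}, {"translation": [-0.012, -0.18, 0.152], "twist": -0.008, "hand": 0}, {"translation": [-0.012, -0.18, 0.152], "twist": -0.008, "hand": 0}]
4 rows -0.003
```

Call:
apply_moves([
  {"translation": [-0.013,-0.18,0.152],"twist": 0,"hand": 0},
  {"translation": [-0.013,-0.18,0.152],"twist": 0,"hand": 0},
  {"translation": [-0.012,-0.18,0.152],"twist": 0,"hand": 0},
  {"translation": [-0.012,-0.18,0.152],"twist": 0,"hand": 0},
  {"translation": [0,0,0],"twist": 0,"hand": 0},
])

```text
time: 16.8
tool_pos: [0.4509, 0.1111, 0.273]
tool_rot: [0.153, 0.578, 0.771, 0.217]
contact_force: [0.2, 0.3, -4.1]
gripper_width: 0.131
grasp_force: 62.3
```

```bash
python3 -c "
from h import *
att();print('foot',foot()[6].round(4))
cw=get_calibration('wrist');w=grab_frame('wrist');s=grab_frame('scene');cs=get_calibration('scene')
np.save('w4.npy',w);np.save('s4.npy',s)
p,r,a,b,g,n,f=foot()
for nm,c,o in(('wrist',cw,0),('scene',cs,0)):
  for q in((0,.082,.115),(0,-.082,.115),(0,.082,0),(f[0],f[1]+.08,f[2]),(f[0],f[1]-.08,f[2])):
    print(nm,q,proj(c,SILL+q[0]*n+q[1]*b+q[2]*g)[0].round(1))
A=cv2.resize(w[0:300,130:400],None,fx=1.48,fy=1.48,interpolation=cv2.INTER_CUBIC)
B=cv2.resize(s[20:180,260:420],(400,400),interpolation=cv2.INTER_CUBIC)
m=np.zeros((444,800,3),np.uint8);m[:A.shape[0],:400]=A[:,:400];m[:400,400:]=B
cv2.imwrite('pics/m4.png',m[:,:,::-1])
"
```

```text
pos [0.4509 0.1111 0.273 ] z in bin [ 0.5124  0.0125 -0.8586] tilt 30.83 x in bin [0.002  0.9999 0.0158] joints [-0.012 -0.749  2.255  0.183  1.127 -0.331]
foot [0.0041 0.001  0.1465]
wrist (0, 0.082, 0.115) [252.7  91.3]
wrist (0, -0.082, 0.115) [254.8 255.3]
wrist (0, 0.082, 0) [254.6  98.1]
wrist (np.float64(0.009539398199592779), np.float64(0.08044323772064046), np.float64(0.14982375917143984)) [263.7  89.9]
wrist (np.float64(0.009539398199592779), np.float64(-0.07955676227935954), np.float64(0.14982375917143984)) [264.4 269.9]
scene (0, 0.082, 0.115) [298.3  61.8]
scene (0, -0.082, 0.115) [293.5 113.5]
scene (0, 0.082, 0) [317.5  90.8]
scene (np.float64(0.009539398199592779), np.float64(0.08044323772064046), np.float64(0.14982375917143984)) [295.4  51.4]
scene (np.float64(0.009539398199592779), np.float64(-0.07955676227935954), np.float64(0.14982375917143984)) [290.4 102.5]
```

View pics/m4.png

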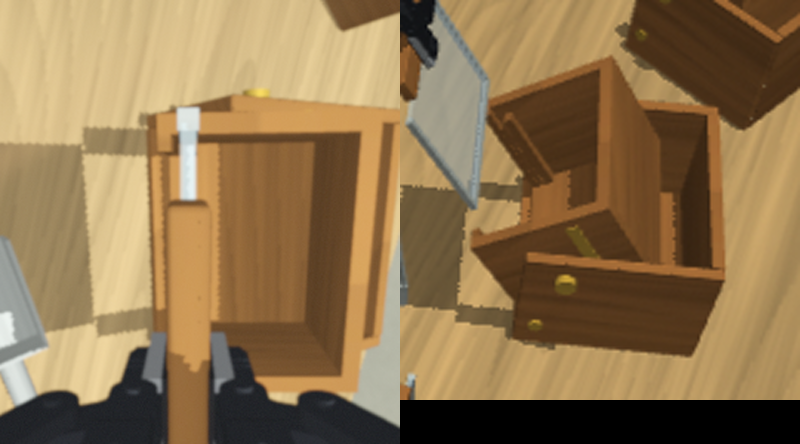

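The left half looks along the groove: the pane is laterally aligned with the cheek (its inner edge is near row 135, as predicted) and sits just inside the outer lip (172,140). The right half, from the scene camera, shows the foot corner just above the right groove end. I'll go down into the zone between the bead end and the lip end, then feel for the lip.

```bash
python3 -c "
from h import *
att();print('foot',foot()[6].round(4))
plan(target([.006,0,.108]),YAW,hand=0,step=.012)
"
```

```text
pos [0.4529 0.1114 0.2782] z in bin [ 0.5192  0.011  -0.8546] tilt 31.28 x in bin [0.002  0.9999 0.014 ] joints [-0.012 -0.749  2.249  0.183  1.126 -0.331]
foot [0.0095 0.0004 0.1498]
[{"translation": [-0.002, -0.009, 0.105], "twist": -0.006, "hand": 0}, {"translation": [-0.002, -0.009, 0.105], "twist": -0.006, "hand": 0}, {"translation": [-0.002, -0.009, 0.105], "twist": -0.006, "hand": 0}, {"translation": [-0.002, -0.009, 0.105], "twist": -0.006, "hand": 0}]
4 rows -0.002
```

Call:
apply_moves([
  {"translation": [-0.002,-0.009,0.105],"twist": 0,"hand": 0},
  {"translation": [-0.002,-0.009,0.105],"twist": 0,"hand": 0},
  {"translation": [-0.002,-0.009,0.105],"twist": 0,"hand": 0},
  {"translation": [-0.002,-0.009,0.1],"twist": 0,"hand": 0},
  {"translation": [0,0,0],"twist": 0,"hand": 0},
])

```text
time: 17.4
tool_pos: [0.4693, 0.1164, 0.2372]
tool_rot: [0.154, 0.578, 0.771, 0.218]
contact_force: [-0.5, 0.4, -4.1]
gripper_width: 0.131
grasp_force: 62.3
```

Call:
apply_moves([
  {"translation": [0,-0.02,0],"twist": 0,"hand": 0},
  {"translation": [0,0,0],"twist": 0,"hand": 0},
])

```text
time: 17.6
tool_pos: [0.4682, 0.1157, 0.2392]
tool_rot: [0.156, 0.578, 0.771, 0.22]
contact_force: [0.1, -0.1, -3.3]
gripper_width: 0.127
grasp_force: 62.3
```

```bash
python3 -c "
from h import *
print('foot',foot()[6].round(4)); p,r=pose(); print('F tool',r.inv().apply(state()['contact_force']).round(2))
"
```

```text
foot [0.0028 0.0002 0.1083]
F tool [-0.19 -1.62  2.82]
```

Call:
apply_moves([
  {"translation": [0,-0.01,0],"twist": 0,"hand": 0},
  {"translation": [0,-0.01,0],"twist": 0,"hand": 0},
  {"translation": [0,-0.01,0],"twist": 0,"hand": 0},
  {"translation": [0,0,0],"twist": 0,"hand": 0},
])

```text
time: 18.0
tool_pos: [0.4656, 0.115, 0.2375]
tool_rot: [0.156, 0.578, 0.771, 0.22]
contact_force: [0.2, 0.5, -2.8]
gripper_width: 0.129
grasp_force: 62.3
```

Call:
apply_moves([
  {"translation": [0,-0.01,0],"twist": 0,"hand": 0},
  {"translation": [0,0,0],"twist": 0,"hand": 0},
])

```text
time: 18.2
tool_pos: [0.4648, 0.1148, 0.2369]
tool_rot: [0.156, 0.578, 0.771, 0.22]
contact_force: [-1.1, -0.8, -3.8]
gripper_width: 0.131
grasp_force: 62.3
```

Call:
apply_moves([
  {"translation": [0,-0.01,0],"twist": 0,"hand": 0},
  {"translation": [0,0,0],"twist": 0,"hand": 0},
])

```text
time: 18.4
tool_pos: [0.464, 0.1145, 0.2363]
tool_rot: [0.156, 0.578, 0.771, 0.22]
contact_force: [-0.8, 0.0, -3.3]
gripper_width: 0.131
grasp_force: 62.4
```

```bash
python3 -c "
from h import *
print('foot',foot()[6].round(4)); p,r=pose(); print('F tool',r.inv().apply(state()['contact_force']).round(2),'M',r.inv().apply(state()['ft_torque']).round(2))
"
```

```text
foot [-0.0024  0.0003  0.1081]
F tool [ 0.19 -2.31  2.42] M [ 0.65 -0.01 -0.  ]
```

Call:
apply_moves([
  {"translation": [0,-0.01,0],"twist": 0,"hand": 0},
  {"translation": [0,0,0],"twist": 0,"hand": 0},
])

```text
time: 18.6
tool_pos: [0.4635, 0.1143, 0.2362]
tool_rot: [0.156, 0.578, 0.771, 0.22]
contact_force: [1.3, -0.1, -3.2]
gripper_width: 0.132
grasp_force: 62.3
```

Call:
apply_moves([
  {"translation": [0,-0.01,0],"twist": 0,"hand": 0},
  {"translation": [0,0,0],"twist": 0,"hand": 0},
])

```text
time: 18.8
tool_pos: [0.4628, 0.1141, 0.2359]
tool_rot: [0.156, 0.577, 0.77, 0.22]
contact_force: [3.4, 1.8, -2.8]
gripper_width: 0.133
grasp_force: 62.3
```

```bash
python3 -c "
from h import *
print('foot',foot()[6].round(4)); p,r=pose(); print('F tool',r.inv().apply(state()['contact_force']).round(2),'M',r.inv().apply(state()['ft_torque']).round(2))
"
```

```text
foot [-0.0035  0.0002  0.1084]
F tool [0.72 1.76 4.41] M [-0.04  0.02 -0.15]
```

Contact with the outer lip felt at about n = −2.7 mm. I'll back off to the groove centre and go down gently.

Call:
apply_moves([
  {"translation": [0,0.017,0],"twist": 0,"hand": 0},
  {"translation": [0,0,0.04],"twist": 0,"hand": 0},
  {"translation": [0,0,0.04],"twist": 0,"hand": 0},
  {"translation": [0,0,0.04],"twist": 0,"hand": 0},
  {"translation": [0,0,0],"twist": 0,"hand": 0},
])

```text
time: 19.3
tool_pos: [0.4699, 0.1164, 0.2253]
tool_rot: [0.155, 0.578, 0.771, 0.219]
contact_force: [1.6, -0.3, -3.9]
gripper_width: 0.131
grasp_force: 62.3
```

```bash
cat > f.py <<'E'
from h import *
p,r=pose();s=state();M=r.as_matrix()
print('foot',foot()[6].round(4),'F tool',r.inv().apply(s['contact_force']).round(2),'M',r.inv().apply(s['ft_torque']).round(2)); att()
E
python3 f.py
```

```text
foot [-0.003   0.0004  0.0954] F tool [-0.76 -0.8   4.09] M [ 0.1  -0.06 -0.14]
pos [0.4699 0.1164 0.2253] z in bin [ 0.5179  0.011  -0.8554] tilt 31.19 x in bin [0.0018 0.9999 0.014 ] joints [ 0.004 -0.657  2.284  0.188  0.998 -0.341]
```

Call:
apply_moves([
  {"translation": [0,0.01,0.03],"twist": 0,"hand": 0},
  {"translation": [0,0,0.04],"twist": 0,"hand": 0},
  {"translation": [0,0,0.04],"twist": 0,"hand": 0},
  {"translation": [0,0,0.04],"twist": 0,"hand": 0},
  {"translation": [0,0,0],"twist": 0,"hand": 0},
])

```text
time: 19.8
tool_pos: [0.4779, 0.119, 0.2128]
tool_rot: [0.155, 0.578, 0.771, 0.219]
contact_force: [-0.4, 1.0, -2.8]
gripper_width: 0.128
grasp_force: 62.3
```

```bash
python3 f.py
```

```text
foot [-0.0023  0.0007  0.0804] F tool [ 1.01 -1.57  2.33] M [ 0.38  0.03 -0.09]
pos [0.4779 0.119  0.2128] z in bin [ 0.5176  0.0113 -0.8556] tilt 31.17 x in bin [0.0018 0.9999 0.0142] joints [ 0.011 -0.616  2.281  0.188  0.96  -0.34 ]
```

Call:
apply_moves([
  {"translation": [0,0.006,0.03],"twist": 0,"hand": 0},
  {"translation": [0,0,0.04],"twist": 0,"hand": 0},
  {"translation": [0,0,0.04],"twist": 0,"hand": 0},
  {"translation": [0,0,0.04],"twist": 0,"hand": 0},
  {"translation": [0,0,0],"twist": 0,"hand": 0},
])

```text
time: 20.3
tool_pos: [0.4858, 0.1216, 0.2003]
tool_rot: [0.155, 0.578, 0.771, 0.219]
contact_force: [0.4, -0.2, -4.5]
gripper_width: 0.127
grasp_force: 62.2
```

```bash
python3 f.py
```

```text
foot [-0.0017  0.0009  0.0654] F tool [-0.39 -2.1   4.04] M [ 0.74 -0.   -0.05]
pos [0.4858 0.1216 0.2003] z in bin [ 0.5175  0.0113 -0.8556] tilt 31.17 x in bin [0.0018 0.9999 0.0143] joints [ 0.018 -0.574  2.277  0.189  0.922 -0.341]
```

Call:
apply_moves([
  {"translation": [0,0.01,0],"twist": 0,"hand": 0},
  {"translation": [0,0.01,0],"twist": 0,"hand": 0},
  {"translation": [0,0,0],"twist": 0,"hand": 0},
])

```text
time: 20.6
tool_pos: [0.4868, 0.1219, 0.2011]
tool_rot: [0.155, 0.578, 0.771, 0.219]
contact_force: [-4.0, 0.2, -6.0]
gripper_width: 0.129
grasp_force: 62.4
```

```bash
python3 f.py
```

```text
foot [-0.0007  0.0009  0.0656] F tool [ 1.24 -6.28  3.2 ] M [ 1.66 -0.06 -0.32]
pos [0.4868 0.1219 0.2011] z in bin [ 0.5158  0.0114 -0.8566] tilt 31.05 x in bin [0.0011 0.9999 0.0139] joints [ 0.019 -0.57   2.273  0.188  0.924 -0.34 ]
```

Bead contact felt too, so the pane is in the groove. I'll re-centre and carry on down.

Call:
apply_moves([
  {"translation": [0,-0.013,0],"twist": 0,"hand": 0},
  {"translation": [0,0,0.05],"twist": 0,"hand": 0},
  {"translation": [0,0,0.05],"twist": 0,"hand": 0},
  {"translation": [0,0,0.05],"twist": 0,"hand": 0},
  {"translation": [0,0,0.05],"twist": 0,"hand": 0},
  {"translation": [0,0,0],"twist": 0,"hand": 0},
])

```text
time: 21.2
tool_pos: [0.4961, 0.125, 0.1835]
tool_rot: [0.155, 0.578, 0.771, 0.219]
contact_force: [-2.2, 0.3, -6.4]
gripper_width: 0.131
grasp_force: 62.2
```

```bash
python3 f.py
```

```text
foot [-0.0012  0.0013  0.0454] F tool [ 0.84 -5.03  4.45] M [ 1.39  0.12 -0.28]
pos [0.4961 0.125  0.1835] z in bin [ 0.5173  0.0118 -0.8557] tilt 31.16 x in bin [0.0018 0.9999 0.0148] joints [ 0.027 -0.518  2.271  0.192  0.872 -0.342]
```

Call:
apply_moves([
  {"translation": [-0.008,-0.011,0],"twist": 0,"hand": 0},
  {"translation": [0,0,0.05],"twist": 0,"hand": 0},
  {"translation": [0,-0.002,0.05],"twist": 0,"hand": 0},
  {"translation": [0,-0.002,0.05],"twist": 0,"hand": 0},
  {"translation": [0,0,0.05],"twist": 0,"hand": 0},
  {"translation": [0,0,0],"twist": 0,"hand": 0},
])

```text
time: 21.8
tool_pos: [0.5055, 0.1274, 0.1667]
tool_rot: [0.156, 0.578, 0.77, 0.22]
contact_force: [0.0, 2.4, -7.7]
gripper_width: 0.134
grasp_force: 61.9
```

```bash
python3 f.py
```

```text
foot [-0.0014  0.0009  0.026 ] F tool [ 2.13 -3.42  7.  ] M [ 0.85  0.61 -0.29]
pos [0.5055 0.1274 0.1667] z in bin [ 0.5193  0.0119 -0.8545] tilt 31.29 x in bin [0.0018 0.9999 0.015 ] joints [ 0.032 -0.465  2.266  0.198  0.822 -0.349]
```

Call:
apply_moves([
  {"translation": [0.006,-0.005,0],"twist": 0,"hand": 0},
  {"translation": [0,0,0],"twist": 0,"hand": 0},
])

```text
time: 22.0
tool_pos: [0.5051, 0.1274, 0.167]
tool_rot: [0.156, 0.578, 0.77, 0.22]
contact_force: [-1.0, 2.5, -6.8]
gripper_width: 0.127
grasp_force: 62.0
```

```bash
python3 f.py
```

```text
foot [-0.0015  0.0008  0.0264] F tool [ 2.63 -3.82  5.72] M [ 0.69  0.3  -0.23]
pos [0.5051 0.1274 0.167 ] z in bin [ 0.52    0.0106 -0.8541] tilt 31.33 x in bin [0.0022 0.9999 0.0137] joints [ 0.032 -0.467  2.267  0.196  0.821 -0.347]
```

Call:
apply_moves([
  {"translation": [0.006,-0.002,0.04],"twist": 0,"hand": 0},
  {"translation": [0,0,0.04],"twist": 0,"hand": 0},
  {"translation": [0,0,0.04],"twist": 0,"hand": 0},
  {"translation": [0,0,0],"twist": 0,"hand": 0},
])

```text
time: 22.4
tool_pos: [0.511, 0.1297, 0.1562]
tool_rot: [0.156, 0.578, 0.77, 0.22]
contact_force: [1.7, 1.2, -3.6]
gripper_width: 0.132
grasp_force: 62.2
```

```bash
python3 f.py
```

```text
foot [-0.0017  0.0014  0.0139] F tool [ 0.65 -0.22  4.13] M [ 0.25 -0.05 -0.24]
pos [0.511  0.1297 0.1562] z in bin [ 0.5199  0.0104 -0.8542] tilt 31.33 x in bin [0.0024 0.9999 0.0136] joints [ 0.038 -0.431  2.262  0.198  0.79  -0.348]
```

Nearly free of side forces at s ≈ 14 mm. I'll do the rest in small steps and feel for the sill.

Call:
apply_moves([
  {"translation": [0,0.002,0.03],"twist": 0,"hand": 0},
  {"translation": [0,0,0.03],"twist": 0,"hand": 0},
  {"translation": [0,0,0.02],"twist": 0,"hand": 0},
  {"translation": [0,0,0],"twist": 0,"hand": 0},
])

```text
time: 22.8
tool_pos: [0.5149, 0.1311, 0.1494]
tool_rot: [0.156, 0.578, 0.77, 0.22]
contact_force: [2.3, 1.5, -2.9]
gripper_width: 0.129
grasp_force: 62.2
```

Call:
apply_moves([
  {"translation": [0,0,0.02],"twist": 0,"hand": 0},
  {"translation": [0,0,0],"twist": 0,"hand": 0},
])

```text
time: 23.0
tool_pos: [0.5158, 0.1315, 0.1478]
tool_rot: [0.156, 0.578, 0.77, 0.22]
contact_force: [2.5, 0.7, -3.1]
gripper_width: 0.131
grasp_force: 62.3
```

Call:
apply_moves([
  {"translation": [0,0,0.015],"twist": 0,"hand": 0},
  {"translation": [0,0,0],"twist": 0,"hand": 0},
])

```text
time: 23.2
tool_pos: [0.5164, 0.1317, 0.1466]
tool_rot: [0.156, 0.578, 0.77, 0.22]
contact_force: [3.0, -0.6, -1.9]
gripper_width: 0.125
grasp_force: 62.5
```

```bash
python3 f.py
```

```text
foot [-0.0018  0.0017  0.0027] F tool [-1.44  1.33  3.04] M [-0.14 -0.13 -0.22]
pos [0.5164 0.1317 0.1466] z in bin [ 0.5194  0.0107 -0.8545] tilt 31.29 x in bin [0.002  0.9999 0.0138] joints [ 0.042 -0.398  2.256  0.2    0.764 -0.35 ]
```

Call:
apply_moves([
  {"translation": [-0.006,0.008,0.012],"twist": 0,"hand": 0},
  {"translation": [0,0,0],"twist": 0,"hand": 0},
])

```text
time: 23.4
tool_pos: [0.5174, 0.1316, 0.1455]
tool_rot: [0.155, 0.578, 0.771, 0.22]
contact_force: [0.9, 0.8, -0.8]
gripper_width: 0.131
grasp_force: 62.8
```

Call:
apply_moves([
  {"translation": [0,0,0.012],"twist": 0,"hand": 0},
  {"translation": [0,0,0],"twist": 0,"hand": 0},
])

```text
time: 23.6
tool_pos: [0.518, 0.1318, 0.1444]
tool_rot: [0.155, 0.578, 0.771, 0.22]
contact_force: [1.2, 1.8, -1.7]
gripper_width: 0.133
grasp_force: 62.7
```

```bash
python3 f.py
```

```text
foot [-0.0017  0.0015  0.0001] F tool [1.41 0.56 2.3 ] M [ 0.04  0.18 -0.28]
pos [0.518  0.1318 0.1444] z in bin [ 0.5184  0.0113 -0.8551] tilt 31.23 x in bin [0.0018 0.9999 0.0143] joints [ 0.042 -0.389  2.253  0.202  0.759 -0.352]
```

Call:
apply_moves([
  {"translation": [0,0,0.012],"twist": 0,"hand": 0},
  {"translation": [0,0,0],"twist": 0,"hand": 0},
])

```text
time: 23.8
tool_pos: [0.5185, 0.1323, 0.1442]
tool_rot: [0.155, 0.577, 0.771, 0.22]
contact_force: [-7.4, 1.7, 6.1]
gripper_width: 0.132
grasp_force: 64.1
```

Call:
apply_moves([
  {"translation": [0,0,0.012],"twist": 0,"hand": 0},
  {"translation": [0,0,0],"twist": 0,"hand": 0},
])

```text
time: 24.0
tool_pos: [0.5188, 0.1329, 0.1441]
tool_rot: [0.155, 0.577, 0.771, 0.22]
contact_force: [-17.6, 2.5, 14.4]
gripper_width: 0.126
grasp_force: 66.1
```

```bash
python3 f.py
```

```text
foot [-0.0012  0.0025 -0.0008] F tool [  7.62  -6.45 -20.54] M [ 1.39  0.63 -0.44]
pos [0.5188 0.1329 0.1441] z in bin [ 0.517   0.0131 -0.8559] tilt 31.14 x in bin [-7.000e-04  9.999e-01  1.490e-02] joints [ 0.044 -0.384  2.25   0.203  0.759 -0.353]
```

Sill contact felt firmly at s ≈ 0, matching the estimate. I'll relieve the pressure, then release.

Call:
apply_moves([
  {"translation": [0,0,-0.014],"twist": 0,"hand": 0},
  {"translation": [0,0,0],"twist": 0,"hand": 0},
])

```text
time: 24.2
tool_pos: [0.5184, 0.1321, 0.1442]
tool_rot: [0.155, 0.577, 0.771, 0.22]
contact_force: [-7.2, 1.5, 5.4]
gripper_width: 0.13
grasp_force: 64.1
```

Call:
apply_moves([
  {"translation": [0,0,0],"twist": 0,"hand": 0.2},
  {"translation": [0,0,0],"twist": 0,"hand": 0.25},
  {"translation": [0,0,0],"twist": 0,"hand": 0.3},
  {"translation": [0,0,0],"twist": 0,"hand": 0.35},
  {"translation": [0,0,0],"twist": 0,"hand": 0.4},
  {"translation": [0,0,0],"twist": 0,"hand": 0.4},
])

```text
time: 24.8
tool_pos: [0.5186, 0.1318, 0.1437]
tool_rot: [0.156, 0.578, 0.771, 0.22]
contact_force: [0.7, 0.5, -0.4]
gripper_width: 0.398
grasp_force: 0.0
```

```bash
python3 f.py; python3 -c "
from h import *
cw=get_calibration('wrist');w=grab_frame('wrist');s=grab_frame('scene')
A=cv2.resize(w[0:300,130:400],None,fx=1.48,fy=1.48,interpolation=cv2.INTER_CUBIC)
B=cv2.resize(s[20:180,260:420],(400,400),interpolation=cv2.INTER_CUBIC)
m=np.zeros((444,800,3),np.uint8);m[:A.shape[0],:400]=A[:,:400];m[:400,400:]=B
cv2.imwrite('pics/m5.png',m[:,:,::-1])
"
```

```text
foot [-0.0016  0.0012 -0.0008] F tool [0.28 0.53 0.78] M [ 0.25 -0.04 -0.02]
pos [0.5186 0.1318 0.1437] z in bin [ 0.5184  0.011  -0.8551] tilt 31.23 x in bin [0.002  0.9999 0.014 ] joints [ 0.042 -0.386  2.252  0.202  0.757 -0.352]
```

View pics/m5.png

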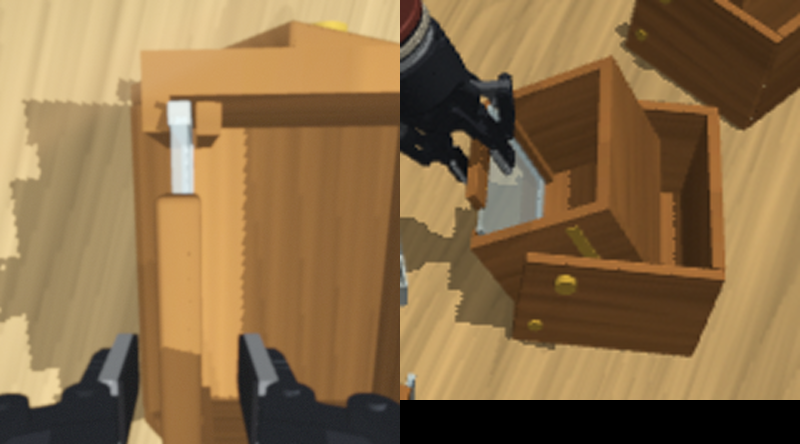

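The pane sits between lip and bead in the left groove, with the jaws open and clear on both sides of the rail (left half). From the scene view the glass fills the front. I'll withdraw along the fingers' axis.

Call:
apply_moves([
  {"translation": [0,0,-0.1],"twist": 0,"hand": 0.4},
  {"translation": [0,0,-0.2],"twist": 0,"hand": 0.4},
  {"translation": [0,0,-0.25],"twist": 0,"hand": 0.4},
  {"translation": [0,0,-0.25],"twist": 0,"hand": 0.4},
  {"translation": [0,0,-0.25],"twist": 0,"hand": 0.4},
  {"translation": [0,0,-0.25],"twist": 0,"hand": 0.4},
  {"translation": [0,0,-0.15],"twist": 0,"hand": 0.4},
  {"translation": [0,0,0],"twist": 0,"hand": 0.4},
])

```text
time: 25.7
tool_pos: [0.4474, 0.1086, 0.2716]
tool_rot: [0.158, 0.577, 0.77, 0.222]
contact_force: [0.3, 0.1, 0.5]
gripper_width: 0.4
grasp_force: 0.0
```

```bash
python3 -c "
from h import *
att()
cw=get_calibration('wrist');w=grab_frame('wrist');s=grab_frame('scene')
a=np.array([np.cos(YAW),np.sin(YAW),0]);b=np.array([-a[1],a[0],0]);u=np.array([0,0,1]);g=-np.sin(TH)*a+np.cos(TH)*u;n=np.cos(TH)*a+np.sin(TH)*u
for q in((-.002,.055,.142),(-.002,-.055,.142),(-.002,.08,.12),(-.002,-.08,.12)): print(q,'wrist',((proj(cw,SILL+q[0]*n+q[1]*b+q[2]*g)[0]-[130,0])*1.48).round(0),'scene',((proj(get_calibration('scene'),SILL+q[0]*n+q[1]*b+q[2]*g)[0]-[260,20])*2.5+[400,0]).round(0))
A=cv2.resize(w[0:300,130:400],None,fx=1.48,fy=1.48,interpolation=cv2.INTER_CUBIC)
B=cv2.resize(s[20:180,260:420],(400,400),interpolation=cv2.INTER_CUBIC)
m=np.zeros((444,800,3),np.uint8);m[:A.shape[0],:400]=A[:,:400];m[:400,400:]=B
cv2.imwrite('pics/m6.png',m[:,:,::-1])
"
```

```text
pos [0.4474 0.1086 0.2716] z in bin [ 0.5239  0.009  -0.8517] tilt 31.6 x in bin [0.0022 0.9999 0.0119] joints [-0.02  -0.773  2.273  0.188  1.121 -0.341]
(-0.002, 0.055, 0.142) wrist [182. 178.] scene [480. 107.]
(-0.002, -0.055, 0.142) wrist [184. 355.] scene [471. 194.]
(-0.002, 0.08, 0.12) wrist [182. 135.] scene [492. 103.]
(-0.002, -0.08, 0.12) wrist [184. 375.] scene [480. 229.]
```

View pics/m6.png

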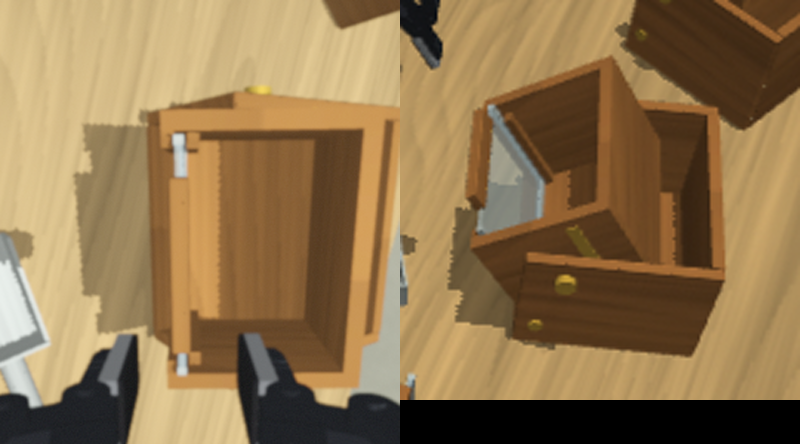

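Both ends of the rail and both pane corners lie within a few pixels of where a fully seated pane should be: rail ends at rows 177 and about 352 against 178 and 355 predicted. The gripper is clear, so I'm handing in.

```bash
python3 -c "
from plant import *
print(job_done())"
```

```text
the job is handed in; nothing more can be done
None
```

The wide pane is in both grooves and fully down on the sill, released, with the arm clear. I handed the job in at about 26 s, leaving the narrow pane, jar and scoop untouched.

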